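Fasten and label the nursery tin

ROBOT

A 6-joint arm with a two-finger parallel gripper is mounted at the origin on the work surface. World frame = base frame: x ahead of the robot, y to its left, z up, the work surface at z = 0. Lengths are in mm, angles in rad, forces in N, time in s.
With the tool pointing down it reaches from about 350 to 850 mm from the base axis. Payload 8.1 kg.
Tool frame: the origin (TCP) lies at the very end of the fingers, on their centre line; the grasp point (between the pads) lies 19 mm behind it; z points along the fingers, y is the line along which they close (so a half turn about z gives the same grasp; the last joint's range is limited). The gripper opens to 93 mm and grips with 3 to 60 N. Pads are 15 mm wide; open, the fingers measure 128 mm over their backs; the gripper's body (75 mm by 188 mm) begins 65 mm behind the grasp point.
Start: joints at [1.198, 0.13, 1.488, -0, 1.523, -0.085], TCP at [170.284, 575.333, 218.635] pointing down, gripper open.
Joint ranges: [-2.96, 2.96], [-0.89, 2.26], [0.02, 2.5], [-1.34, 4.48], [0, 2.73], [-2.66, 2.66]. Speed limits (rad/s): [2.39, 2.39, 2.79, 3.14, 3.14, 3.14].

INTERFACE

Orientations are given as a 3x3 rotation matrix whose columns are the frame's x, y, z axes.
In Python, from plant import env gives the robot as it stands.
- The arm moves only by the tool servo_tool, never from a script. Its argument "series" is a list of rows, each a list of 3 entries, a list of its own where there are three numbers: the turn, a rotation vector about the world's x, y, z in units of 180 degrees (1.0 is 180 degrees), then the shift along the world's x, y, z in units of 300 mm (1.0 is 300 mm), then the closure, from -1 (fully open) to 1 (shut). In form: [[[ax, ay, az], [tx, ty, tz], fingers], ...]. A call has 1 to 5 rows; each row is the pose to reach, as a shift and turn from the pose commanded when the call began, turning the shorter way round; what a row does not reach only later rows make up. A row lasts 1/8 s, in which the tool goes at most 62.5 mm and 10.7 degrees, less where a joint would pass 70% of its speed; a pose out of reach is approached as far as the arm can. A call with a number of a shift or a turn outside -1 to 1 is refused whole. A call with a gripper value outside its range is refused whole. The fingers move at their own pace and stop on an object; "grip_force" is the grip in N (left out, the last holds). Time passes only in rows, so rows that repeat a pose let the fingers close. It gives the time, the measured TCP pose, the force, the opening and the grip force at its end, in the units of the state.
- env.read_state(): the state, without advancing time (a new reading comes with each control period).
- env.snapshot(name): name is "scene" or "top" or "wrist"; returns a dict with "image" (420x560x3 uint8, red, green, blue), "camera_matrix" (3x3 intrinsics, pixels), "R" (3x3) and "t" (3): a world point X has camera coordinates R X + t; the wrist camera has in their place "mount" (4x4, takes a point from camera to tool coordinates, whose origin is the TCP and whose axes are the flange's). Camera axes: x right, y down, z forward; pixel columns grow to the right and rows downward; lengths in mm; the calibration is good to about 2 mm. A picture is of the moment at which its call begins: read the wrist's pose just before it. There is no depth.
- env.hand_in(): hands the job in; it is judged then, once.
The state is a dict: "clock": time; "joint_pos": joint angles; "joint_vel": joint speeds; "joint_torque": joint torques, N m; "tcp_pos": TCP position; "orientation": TCP orientation; "contact_force": force on the tool from outside, world axes, zero at the start; "torque": the same for the moment, N m; "width": finger opening in mm; "gripper_force": force on a finger pad.
Only numpy, scipy, OpenCV 4.12 (cv2) and the standard library are available. Lean on these libraries where they do the work, as an engineer would, in place of code of your own. Each camera call takes 0.05 s, during which the arm holds its last target. There are 200 camera calls.

TASK

Fasten the aluminium tin's closed lid by turning the turnbutton on its front all the way round, so that the bar lies square over the lid. Then lift the white label holder out of its wooden stand and, keeping it upright with the card side facing out from the tin (away from the lid), push it down behind the lip on the tin's front until it is fully home against the sprung strip inside, which pushes back. Finish while holding it pressed fully home - do not let go - with the lid shut and fastened, and leave the other things on the dresser where they are.

Things in the scene. Friction and masses are not known exactly. Their poses are not given: they have to be found in the camera images.
- tin: fixed aluminium tin, 140 mm deep (x), 240 mm wide (y), 92 mm high with the lid shut. Origin: centre of the underside; z up; its front (the face with lip and turnbutton, towards the robot) looks along its own -x. On the front the label lip is at the +y side, the turnbutton at the -y side.
- lid (a joint): hinge of the tin's lid at the rim farthest from the front; 0 = shut, grows as it opens (rad). The lid is shut at the start and falls shut of its own weight.
- turnbutton (a joint): turnbutton angle (rad) about the upright axis through pivot. 0 = bar points along the tin's -y, clear of the lid; grows anticlockwise seen from above, the peg swinging from beside the pivot towards and over the lid; 1.57 = bar points along the tin's +x, square over the lid; stop at 1.6. Stays where left (friction 0.05 N m).
- pivot (a point): point on the turnbutton's upright axis, at the underside of the bar, 94 mm above the dresser, 15 mm in front of the tin's front face and 55 mm to -y of its middle; axes as the tin's
- peg (a point): top centre of the upright round peg on the turnbutton's bar: peg 12 mm in diameter, 30 mm tall, 45 mm from the pivot axis, top 132 mm above the dresser. The steel bar below it is 14 mm wide, 8 mm thick (94 to 102 mm above the dresser), reaching 55 mm from the axis; its frame turns with the bar, which lies along the frame's -y.
- slot (a point): centre of the top of the unpressed sprung strip, 62 mm above the dresser; axes as the tin's. The slot behind the lip opens upwards, 13 mm (x) by 54 mm (y) inside; straight walls to 18 mm above this point, then a flared mouth to 26 mm. It lies 10.5 mm in front of the tin's front face, 55 mm to +y of its middle. The lid's top is 30 mm above this point.
- strip (a joint): how far the sprung white strip at the bottom of the slot is pressed down (m): 0 = up, 0.008 = fully down. It resists with about 2 N at first, rising to 8 N fully down, and springs back when let go.
- holder: label holder: loose white plastic plate 10 mm thick (x), 50 mm wide (y), 80 mm tall (z), 32 to 63 g. Origin: centre of its underside. Its card side (paper card with a bear head) looks along its own -x. It starts upright in the groove of the stand, underside 8 mm above the dresser, card side roughly towards the robot. Fully home its underside is 8 mm below slot.
- card (a point): centre of the card on the holder's card side, 56 mm above its underside; axes as the holder's
- stand: fixed dark wood block 70 mm (x) by 80 mm (y), 30 mm high, with a groove 13 by 54 mm, 22 mm deep, in which the holder stands; origin: centre of its underside
- cups: leave alone: tower of three pastel stacking cups, 115 mm high, 82 mm wide at the foot; one loose body, origin under its centre
- monitor: leave alone: white monitor camera, 104 mm high, 72 mm ball on a round foot; origin under its centre
- bottle: leave alone: glass baby bottle, 163 mm high, 56 mm wide; origin under its centre
- spoon: leave alone: orange hard silicone spoon lying flat, 150 mm long
- jar: leave alone: small cream jar, 48 mm high, 52 mm wide; origin under its centre
- brush: leave alone: baby hairbrush lying flat, 160 mm long
- ring: leave alone: wooden teething ring lying flat, 72 mm across, 16 mm high
There are look-alikes about, which are no part of the job. What is shaped like the holder but green is not meant.

How it is judged:
By the outcome, as a careful person would: the job done as asked, in the order asked, and still so for the second after the job is handed in, while the arm keeps its last pose, push and grip.
It also fails if it takes over 54 s, if anything falls off the work surface, if the arm or the gripper's body presses on something with over 40 N, if the wrist force passes 120 N, or if a joint passes its speed limit or range.

## Working session

There is one attempt and no reset: what is moved stays moved. The work goes in short steps, Python scripts to look and compute and a tool call to move; the robot and the scene stay as the last step left them, time stands still between calls to the robot, and variables do not carry over. Pictures are saved under pics/ and viewed, at most 10 in all, crops included, and the job is handed in when it is done.

Besides the shell and the picture viewer there is one more tool, called after "Emit:" as name(argument=value, ...) on one line, values as JSON. servo_tool: Moves the arm, as the interface text tells. Shifts and turns lie within -1 to 1; 1 stands for 300 mm of shift or 180 degrees of turn. Its arguments: {"type":"object","properties":{"series":{"type":"array","items":{"type":"array"}},"grip_force":{"type":"number"}},"required":["series"]}

```bash
ls; mkdir -p pics; cat > h.py <<'E'
import numpy as np, cv2
from plant import env
def snap(n,f):
    s=env.read_state(); d=env.snapshot(n); cv2.imwrite('pics/'+f+'.png',d['image'][:,:,::-1]); return s,d
E
python3 - <<'E'
from h import *
import pickle
for n in('scene','top','wrist'):
    s,d=snap(n,n+'0'); pickle.dump((s,d),open(n+'0.pkl','wb'))
    print({k:np.round(v,3).tolist() for k,v in d.items() if k!='image'})
print(s)
a=cv2.imread('pics/scene0.png');b=cv2.imread('pics/top0.png')
E
```

```text
pics
{'camera_matrix': [[404.081, 0.0, 284.183], [0.0, 404.081, 210.622], [0.0, 0.0, 1.0]], 'R': [[0.846, 0.533, 0.017], [0.443, -0.684, -0.58], [-0.298, 0.498, -0.815]], 't': [-489.634, -182.513, 1168.161]}
{'camera_matrix': [[390.918, 0.0, 279.143], [0.0, 390.918, 211.682], [0.0, 0.0, 1.0]], 'R': [[-0.02, -1.0, -0.003], [-0.985, 0.021, -0.171], [0.171, -0.001, -0.985]], 't': [19.41, 592.602, 1055.721]}
{'camera_matrix': [[306.858, 0.0, 284.569], [0.0, 306.858, 209.392], [0.0, 0.0, 1.0]], 'mount': [[0.0, -0.969, -0.248, 69.295], [1.0, 0.0, -0.0, -0.692], [0.0, -0.248, 0.969, -165.232], [0.0, 0.0, 0.0, 1.0]]}
{'clock': 0.1, 'joint_pos': array([ 1.19760727e+00,  1.31107804e-01,  1.48916809e+00, -2.24661476e-06,
        1.52299469e+00, -8.53868462e-02]), 'joint_vel': array([ 5.09129367e-04, -4.73209681e-04, -3.06647245e-03,  9.37678797e-04,
        6.25591520e-05,  9.03733426e-04]), 'joint_torque': array([ 8.13225124e-04, -5.61340392e+01, -4.93096662e+01,  7.70786684e-02,
        2.90145533e-02, -2.75749591e-05]), 'tcp_pos': array([170.09118674, 574.85033459, 217.68036673]), 'orientation': array([[-9.58870013e-01,  2.83844899e-01, -6.09658958e-04],
       [ 2.83845519e-01,  9.58868749e-01, -1.56324850e-03],
       [ 1.40862810e-04, -1.67200107e-03, -9.99998592e-01]]), 'contact_force': array([-0.12062074,  0.62064327, -0.19054171]), 'torque': array([-0.0097955 ,  0.01056299,  0.02629942]), 'gripper_force': 0.0, 'width': 93.08404346562652}
```

View pics/scene0.png

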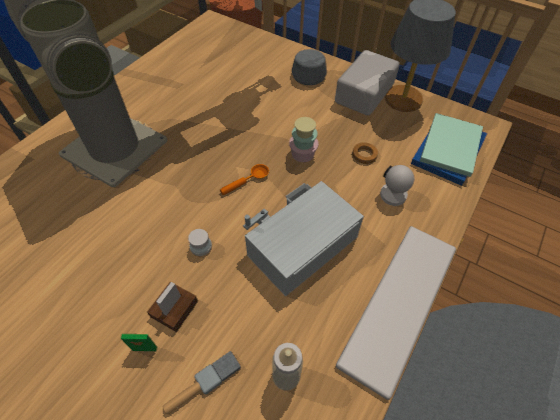

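View pics/top0.png

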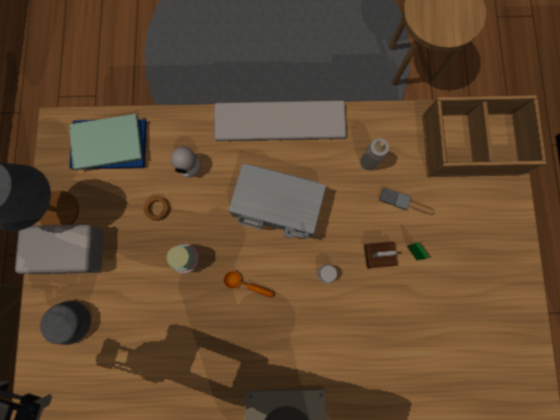

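The scene view shows the tin at (305,235), with the turnbutton at (257,218) and the lip at (300,193). The stand with the white holder is at (172,303). The top view shows the tin at (278,199), turnbutton (297,232), lip (252,221) and stand (382,255).

Things that could be mistaken for the holder: the white plate in the stand at top (385,254), and the green plate at top (420,251) or scene (140,343). By the description I choose the white one in the stand. Next is a close crop to check that.

```bash
python3 - <<'E'
import cv2,numpy as np
a=cv2.imread('pics/scene0.png');b=cv2.imread('pics/top0.png')
def c(im,x,y,w,h,k): return cv2.resize(im[y:y+h,x:x+w],None,fx=k,fy=k,interpolation=cv2.INTER_CUBIC)
o=np.zeros((600,800,3),np.uint8)
o[:300,:400]=c(b,227,165,100,75,4)
o[:300,400:]=c(b,350,220,100,75,4)
o[300:,:400]=c(a,240,175,133,100,3)[:300,:399].repeat(1,0) if 0 else cv2.resize(a[175:275,240:373],(400,300),interpolation=cv2.INTER_CUBIC)
o[300:,400:]=c(a,110,275,100,75,4)
cv2.imwrite('pics/crop1.png',cv2.convertScaleAbs(o,alpha=1.3))
E
```

```text
(no output)
```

View pics/crop1.png

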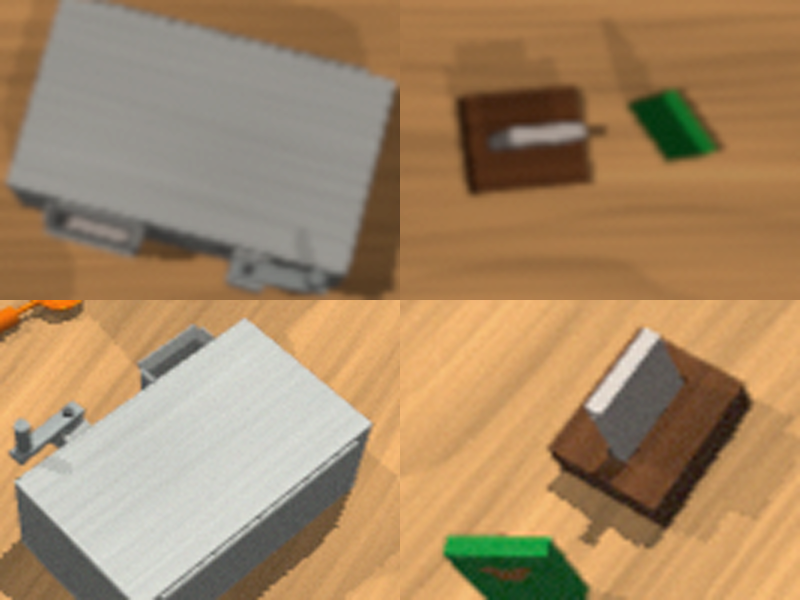

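The crop confirms it: the white plate is in the stand's groove and the green one is loose. The peg top is at about (247,216) in the scene view. Next I fit the poses.

```bash
cat >> h.py <<'E'
import pickle
from scipy.optimize import least_squares
def proj(d,X):
    c=np.asarray(X)@np.array(d['R']).T+d['t']; p=c@np.array(d['camera_matrix']).T; return p[:,:2]/p[:,2:]
def ray(d,px,z):
    K=np.array(d['camera_matrix']);R=np.array(d['R']);C=-R.T@d['t'];v=R.T@np.linalg.solve(K,[*px,1]);return C+v*(z-C[2])/v[2]
def fit(views,L,x0):
    L=np.array(L,float)
    def W(p): 
        c,s=np.cos(p[2]),np.sin(p[2]); return np.c_[p[0]+c*L[:,0]-s*L[:,1],p[1]+s*L[:,0]+c*L[:,1],L[:,2]]
    f=lambda p:np.concatenate([(proj(d,W(p))-np.array(px)).ravel() for d,px in views])
    r=least_squares(f,x0,x_scale=[10,10,.1]); return r.x,r.fun.round(1)
E
python3 - <<'E'
from h import *
T=pickle.load(open('top0.pkl','rb'))[1];S=pickle.load(open('scene0.pkl','rb'))[1]
L=[[70,120,92],[70,-120,92],[-70,-120,92],[-70,120,92]]
t=[[242.5,165],[325.75,185.5],[312,234.5],[229.5,210.75]]
s=[[363,216.7],[283,275],[245,236],[321.5,181.7]]
for v in ([(T,t)],[(S,s)],[(T,t),(S,s)]): print(fit(v,L,[550,0,0.]))
H=[[0,25,88],[0,-25,88]]
t=[[376.75,254],[397.5,252.5]]; s=[[172.5,282.75],[159.25,302.75]]
for v in ([(T,t)],[(S,s)],[(T,t),(S,s)]): print(fit(v,H,[450,-250,0.]))
print('peg',ray(S,(247.3,216.3),132))
for n,p,z in[('cups',(182,258),115),('jar',(328,273),48),('bottle',(378,146),163),('spoon',(270,294),5),('spoonhead',(233,279),5),('green',(420,251),20)]:print(n,ray(T,p,z).round())
E
```

```text
(array([ 6.22304923e+02,  1.15730250e+01, -2.88058316e-01]), array([-0.1, -1.3,  0.2,  0.4,  1.3,  0.1, -1.5,  0.7]))
(array([ 6.23961947e+02,  1.13770353e+01, -3.02536948e-01]), array([ 0.5, -0.1,  1.1,  2.7, -1.8, -2.3,  0.1, -1.2]))
(array([ 6.23252747e+02,  1.15342174e+01, -2.96092593e-01]), array([ 0.2, -1.9,  0.4,  0.4,  1. ,  0. , -1.5, -0. ,  0.2, -0.6,  1.3,
        2.6, -2. , -2.2, -0.5, -1.5]))
(array([ 4.67183098e+02, -2.80261281e+02,  4.62996275e-02]), array([ 1.1, -0.1, -1.1,  0.1]))
(array([ 4.70436495e+02, -2.79250946e+02,  1.52870427e-01]), array([ 0.2, -0.6, -0.2,  0.5]))
(array([ 4.69137339e+02, -2.79535530e+02,  1.06573202e-01]), array([ 0.9, -0.3, -1.5, -1.2,  0.1, -0.5, -1.3,  0.1]))
peg [519.7572221  -60.33742826 132.        ]
cups [464. 264. 115.]
jar [ 419. -124.   48.]
bottle [ 742. -255.  163.]
spoon [364.  38.   5.]
spoonhead [408. 143.   5.]
green [ 476. -393.   20.]
```

Tin: about (623, 11.5), yaw -0.295. Holder: about (469, -279.5), yaw about 0.1. The peg is near (516, -60). These agree with the given sizes, and the tin and the peg agree with each other to about 7 mm. I'm moving above the tin front now and will look again from there.

Emit:
servo_tool(series=[[[0,0,-0.05],[0.11,-0.18,0.02],-1],[[0,0,-0.1],[0.22,-0.36,0.04],-1],[[0,0,-0.15],[0.33,-0.54,0.05],-1],[[0,0,-0.2],[0.44,-0.72,0.05],-1],[[0,0,-0.25],[0.55,-0.9,0.05],-1]])

```text
clock: 0.78
tcp_pos: [333.5, 307.4, 233.6]
orientation: [[-0.473, 0.881, 0.0], [0.881, 0.473, 0.0], [-0.0, 0.0, -1.0]]
contact_force: [0.9, 0.2, 0.1]
width: 93.2
gripper_force: 0.0
```

Emit:
servo_tool(series=[[[0,0,-0.05],[0.11,-0.18,0],-0.3],[[0,0,-0.1],[0.22,-0.36,0],-0.3],[[0,0,-0.15],[0.33,-0.54,0],-0.3],[[0,0,-0.2],[0.44,-0.72,0],-0.3],[[0,0,-0.25],[0.55,-0.9,0],-0.3]])

```text
clock: 1.4
tcp_pos: [496.5, 40.6, 233.6]
orientation: [[0.289, 0.957, 0.0], [0.957, -0.289, 0.0], [0.0, 0.0, -1.0]]
contact_force: [0.6, 0.3, 0.3]
width: 60.7
gripper_force: 0.0
```

Emit:
servo_tool(series=[[[0,0,0],[0.07,-0.1,0],-0.3],[[0,0,0],[0.1,-0.18,0],-0.3],[[0,0,0],[0.1,-0.18,0],-0.3]])

```text
clock: 1.78
tcp_pos: [525.9, -12.9, 233.0]
orientation: [[0.286, 0.958, -0.001], [0.958, -0.286, -0.0], [-0.0, -0.001, -1.0]]
contact_force: [0.1, 0.0, -0.8]
width: 60.7
gripper_force: 0.0
```

```bash
python3 - <<'E'
from h import *
s,d=snap('wrist','w1'); pickle.dump((s,d),open('w1.pkl','wb'))
print(s['clock'],s['tcp_pos'].round(1),s['orientation'].round(3).tolist(),s['width'],s['contact_force'].round(1))
E
```

```text
1.775 [525.9 -12.9 233. ] [[0.286, 0.958, -0.001], [0.958, -0.286, -0.0], [-0.0, -0.001, -1.0]] 60.67630957837584 [ 0.1  0.  -0.8]
```

View pics/w1.png

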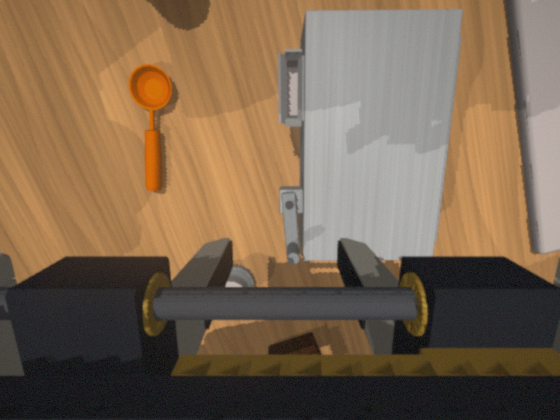

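The wrist view shows the tin lid with corners (306,11), (461,9), (302,261) and (434,261). The slot with its white strip is centred at (293,91), the pivot screw is at (289,205), and the bar runs to the peg at about (294,258).

```bash
cat >> h.py <<'E'
def wcam(s,d):
    M=np.eye(4);M[:3,:3]=s['orientation'];M[:3,3]=s['tcp_pos'];I=np.linalg.inv(M@np.array(d['mount']));return dict(camera_matrix=d['camera_matrix'],R=I[:3,:3],t=I[:3,3])
E
python3 - <<'E'
from h import *
s,d=pickle.load(open('w1.pkl','rb'));w=wcam(s,d)
L=[[-70,120,92],[70,120,92],[-70,-120,92],[70,-120,92]]
p,r=fit([(w,[[306,11],[461,9],[302,261],[434,261]])],L,[623,11,-.29]);print(p,r)
c,si=np.cos(p[2]),np.sin(p[2]);loc=lambda x,y:(p[0]+c*x-si*y,p[1]+si*x+c*y)
print('pivot',loc(-85,-55),'slot',loc(-80.5,55))
print('pivot meas',ray(w,(289,205),103),'slot strip',ray(w,(293,93),62),'peg',ray(w,(293.5,255),132), 'bar end', ray(w,(293.5,262),102))
im=d['image'][:,:,::-1];o=np.zeros((600,800,3),np.uint8)
o[:,:400]=cv2.resize(im[180:270,260:320],(400,600),interpolation=cv2.INTER_CUBIC)
o[:,400:]=cv2.resize(im[40:130,265:325],(400,600),interpolation=cv2.INTER_CUBIC)
cv2.imwrite('pics/w1c.png',o)
E
```

```text
[ 6.24513083e+02  1.10704840e+01 -2.80505875e-01] [-1.8 -0.4  2.  -0.2  0.8  1.1 -1.1 -0. ]
pivot (np.float64(527.6089657421062), np.float64(-18.248317408851356)) slot (np.float64(562.3856821243347), np.float64(86.20660108554043))
pivot meas [528.23665615 -17.287454   103.        ] slot strip [563.48932751  85.81544309  62.        ] peg [520.31810127 -57.60016577 132.        ] bar end [515.407886   -77.48256048 102.        ]
```

View pics/w1c.png

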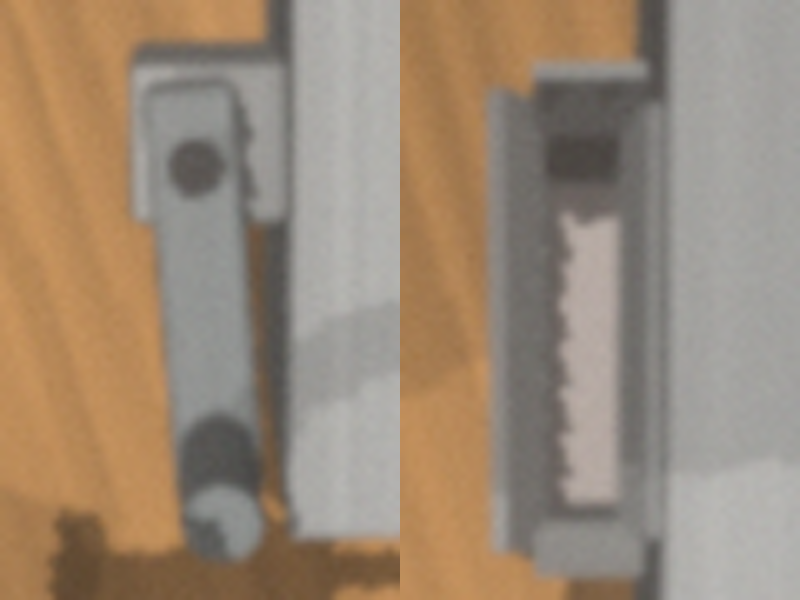

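The bar starts at about +5° from the tin's -y. The pivot is at (528, -17.5) and the peg at (519.5, -60.3), 43 mm apart against 45 mm given. I'm going down around the peg.

Emit:
servo_tool(series=[[[0,0,0],[-0.02,-0.157,0],-0.3],[[0,0,0],[-0.02,-0.157,-0.2],-0.3],[[0,0,0],[-0.02,-0.157,-0.36],-0.3],[[0,0,0],[-0.02,-0.157,-0.415],-0.3],[[0,0,0],[-0.02,-0.157,-0.415],1]], grip_force=6)

```text
clock: 2.45
tcp_pos: [519.3, -57.6, 108.9]
orientation: [[0.283, 0.959, -0.002], [0.959, -0.283, 0.0], [0.0, -0.002, -1.0]]
contact_force: [0.6, 0.1, 0.4]
width: 54.4
gripper_force: 0.0
```

Emit:
servo_tool(series=[[[0,0,0],[0,0,0],1],[[0,0,0],[0,0,0],1],[[0,0,0],[0,0,0],1]])

```text
clock: 2.82
tcp_pos: [520.7, -58.7, 110.4]
orientation: [[0.284, 0.959, 0.002], [0.959, -0.284, -0.0], [0.0, 0.002, -1.0]]
contact_force: [-0.1, -0.7, 0.3]
width: 24.9
gripper_force: 0.0
```

Emit:
servo_tool(series=[[[0,0,0],[0,0,0],1],[[0,0,0],[0,0,0],1],[[0,0,0],[0,0,0],1]])

```text
clock: 3.2
tcp_pos: [520.1, -58.7, 109.4]
orientation: [[0.284, 0.959, 0.001], [0.959, -0.284, -0.0], [-0.0, 0.001, -1.0]]
contact_force: [0.8, -0.8, 3.1]
width: 11.6
gripper_force: 6.0
```

Emit:
servo_tool(series=[[[0,0,0.048],[0.0223,-0.0027,0],1],[[0,0,0.096],[0.0447,-0.002,0],1],[[0,0,0.143],[0.067,0.0023,0],1],[[0,0,0.191],[0.0883,0.0097,0],1],[[0,0,0.239],[0.108,0.02,0],1]])

```text
clock: 3.82
tcp_pos: [552.3, -52.9, 109.4]
orientation: [[-0.451, 0.893, -0.0], [0.893, 0.451, -0.001], [-0.0, -0.001, -1.0]]
contact_force: [-2.3, -2.2, 2.8]
width: 12.1
gripper_force: 6.0
```

Emit:
servo_tool(series=[[[0,0,0.048],[0.018,0.0133,0],1],[[0,0,0.096],[0.034,0.0293,0],1],[[0,0,0.143],[0.0473,0.0473,0],1],[[0,0,0.191],[0.058,0.067,0],1],[[0,0,0.241],[0.0657,0.0897,0],1]])

```text
clock: 4.45
tcp_pos: [571.4, -26.2, 109.2]
orientation: [[-0.941, 0.339, -0.002], [0.339, 0.941, -0.001], [0.001, -0.002, -1.0]]
contact_force: [-7.8, -9.6, 5.6]
width: 13.1
gripper_force: 6.0
```

Emit:
servo_tool(series=[[[0,0,0],[0,0,0],1],[[0,0,0],[0,0,0],1]])

```text
clock: 4.7
tcp_pos: [571.0, -27.1, 109.2]
orientation: [[-0.939, 0.344, -0.002], [0.344, 0.939, -0.002], [0.001, -0.003, -1.0]]
contact_force: [-5.2, -6.1, 5.1]
width: 11.9
gripper_force: 6.0
```

The push-back of about 8 N suggests the bar is at its stop. I'm opening, rising and looking.

Emit:
servo_tool(series=[[[0,0,0],[0,0,0],-0.3],[[0,0,0],[0,0,0],-0.3],[[0,0,0],[0,0,0.12],-0.3],[[0,0,0],[-0.1,-0.1,0.32],-0.3],[[0,0,-0.05],[-0.2,-0.25,0.42],-0.3]])

```text
clock: 5.32
tcp_pos: [516.7, -93.9, 232.4]
orientation: [[-0.874, 0.486, 0.002], [0.486, 0.874, -0.0], [-0.002, 0.001, -1.0]]
contact_force: [0.5, -1.1, 0.1]
width: 57.1
gripper_force: 0.0
```

```bash
python3 - <<'E'
from h import *
s,d=snap('wrist','w2'); pickle.dump((s,d),open('w2.pkl','wb'))
print(s['clock'],s['tcp_pos'].round(1),s['orientation'].round(3).tolist(),s['width'],s['contact_force'].round(1))
E
```

```text
5.325 [516.7 -93.9 232.4] [[-0.874, 0.486, 0.002], [0.486, 0.874, -0.0], [-0.002, 0.001, -1.0]] 57.120325956255954 [ 0.5 -1.1  0.1]
```

View pics/w2.png

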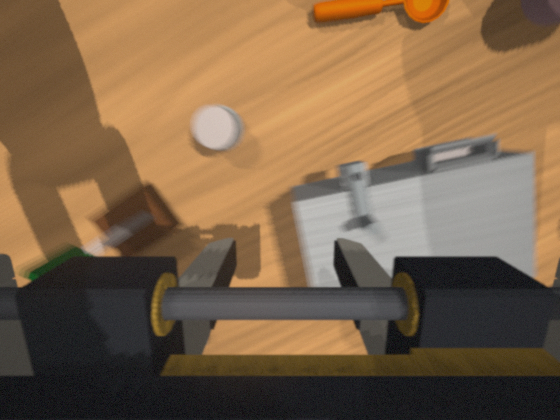

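The bar now lies over the lid from the pivot (355,172) to the peg (360,222), at right angles to the front edge from (293,190) to (535,153). It is fastened. Next is the holder, with a look on the way.

Emit:
servo_tool(series=[[[0,0,-0.058],[-0.03,-0.16,0],-0.3],[[0,0,-0.116],[-0.06,-0.32,0],-0.3],[[0,0,-0.174],[-0.1,-0.5,0],-0.3],[[0,0,-0.232],[-0.13,-0.66,0],-0.3],[[0,0,-0.29],[-0.16,-0.76,0],-0.3]])

```text
clock: 6.0
tcp_pos: [467.8, -324.2, 229.7]
orientation: [[-0.144, 0.99, -0.0], [0.99, 0.144, 0.0], [0.0, -0.0, -1.0]]
contact_force: [1.5, -0.5, 1.0]
width: 60.5
gripper_force: 0.0
```

Emit:
servo_tool(series=[[[0,0,0],[0,0,0],-0.3],[[0,0,0],[0,0,0],-0.3]])

```text
clock: 6.25
tcp_pos: [468.6, -321.5, 229.8]
orientation: [[-0.154, 0.988, -0.0], [0.988, 0.154, 0.001], [0.001, 0.0, -1.0]]
contact_force: [-0.9, 0.1, -0.1]
width: 60.7
gripper_force: 0.0
```

```bash
python3 - <<'E'
from h import *
s,d=snap('wrist','w3'); pickle.dump((s,d),open('w3.pkl','wb'))
print(s['clock'],s['tcp_pos'].round(1),s['orientation'].round(3).tolist(),s['width'],s['contact_force'].round(1))
w=wcam(s,d);print(proj(w,[[469,-279.5,88],[474,-254.5,88]]))
im=d['image'][:,:,::-1]
cv2.imwrite('pics/w3c.png',cv2.resize(im[90:300,170:450],(800,600),interpolation=cv2.INTER_CUBIC))
E
```

```text
6.25 [ 468.6 -321.5  229.8] [[-0.154, 0.988, -0.0], [0.988, 0.154, 0.001], [0.001, 0.0, -1.0]] 60.66098962609 [-0.9  0.1 -0.1]
[[292.51544361 158.6909217 ]
 [301.72504493 133.8248171 ]]
```

View pics/w3c.png

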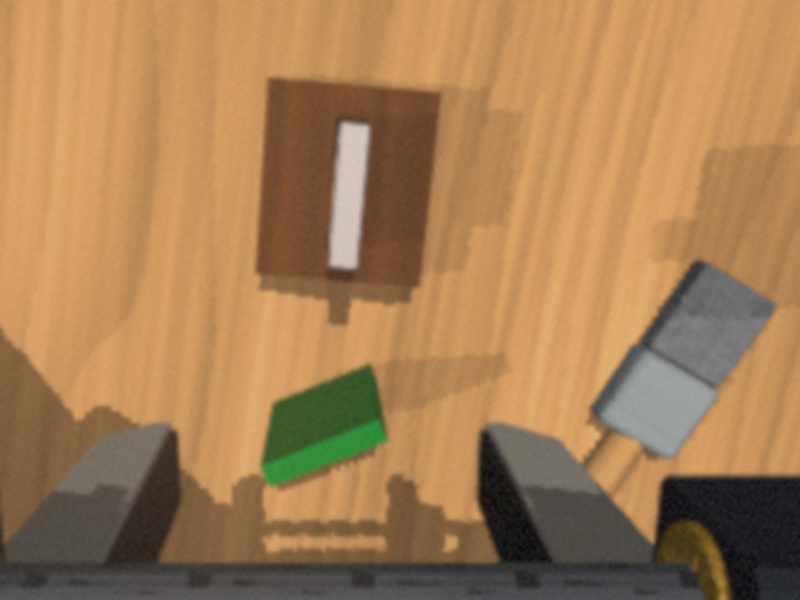

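The crop shows the white holder's top, clearly in the groove, with corners (342,122), (371,125), (357,270) and (328,267). The green plate is separate at (325,425).

```bash
python3 - <<'E'
from h import *
s,d=pickle.load(open('w3.pkl','rb'));w=wcam(s,d)
q=np.array([[342,122],[371,125],[357,270],[328,267]])*.35+[170,90]
p,r=fit([(w,q)],[[-5,25,88],[5,25,88],[5,-25,88],[-5,-25,88]],[469,-279,.1]);print(p,r)
q=np.array([[270,78],[440,92],[418,287],[257,272]])*.35+[170,90]
print('stand',fit([(w,q)],[[-35,40,30],[35,40,30],[35,-40,30],[-35,-40,30]],[469,-279,.1]))
print(np.degrees(np.arctan2(*s['orientation'][[1,0],1])))
E
```

```text
[ 4.68832814e+02 -2.79944857e+02  6.34327451e-02] [-0.   0.1  0.1 -0.  -0.2 -0.1  0.1  0.1]
stand (array([ 4.68973801e+02, -2.79954541e+02,  6.91424389e-02]), array([-0.7, -0.6,  0.8, -0. ,  0.7,  0.2, -0.7,  0.6]))
8.854606076046664
```

Emit:
servo_tool(series=[[[0,0,-0.028],[0,0.138,0],-0.3],[[0,0,-0.028],[0,0.138,-0.2],-0.3],[[0,0,-0.028],[0,0.138,-0.4],-0.3],[[0,0,-0.028],[0,0.138,-0.53],-0.3],[[0,0,-0.028],[0,0.138,-0.589],-0.3]], grip_force=40)

```text
clock: 6.92
tcp_pos: [467.4, -278.5, 50.8]
orientation: [[-0.067, 0.998, -0.003], [0.998, 0.067, 0.002], [0.003, -0.003, -1.0]]
contact_force: [-0.4, 0.1, 0.7]
width: 60.3
gripper_force: 0.0
```

Emit:
servo_tool(series=[[[0,0,0],[0,0,0],1],[[0,0,0],[0,0,0],1],[[0,0,0],[0,0,0],1],[[0,0,0],[0,0,0],1],[[0,0,0],[0,0,0],1]])

```text
clock: 7.55
tcp_pos: [468.7, -281.1, 53.9]
orientation: [[-0.064, 0.998, 0.001], [0.998, 0.064, -0.0], [-0.001, 0.001, -1.0]]
contact_force: [0.1, -0.7, 0.2]
width: 15.1
gripper_force: 0.0
```

Emit:
servo_tool(series=[[[0,0,0],[0,0,0],1],[[0,0,0],[0,0,0],1]])

```text
clock: 7.8
tcp_pos: [468.5, -280.9, 53.6]
orientation: [[-0.064, 0.998, 0.0], [0.998, 0.064, -0.0], [-0.0, 0.0, -1.0]]
contact_force: [-0.7, 0.5, 2.6]
width: 9.6
gripper_force: 40.0
```

Gripped: the opening is 9.6 mm on the 10 mm plate, and the TCP is 45.6 mm above the underside. I'm lifting and carrying it to the slot.

Emit:
servo_tool(series=[[[0,0,0],[0,0,0.1],1],[[0,0,0],[0,0,0.3],1],[[0,0,0],[0,0,0.48],1],[[0,0,-0.03],[0.05,0.15,0.51],1],[[0,0,-0.06],[0.1,0.32,0.51],1]])

```text
clock: 8.43
tcp_pos: [499.4, -184.8, 208.2]
orientation: [[0.129, 0.992, 0.003], [0.992, -0.129, -0.001], [-0.001, 0.003, -1.0]]
contact_force: [0.3, 0.6, -1.5]
width: 10.3
gripper_force: 40.0
```

Emit:
servo_tool(series=[[[0,0,-0.02],[0.05,0.19,0],1],[[0,0,-0.051],[0.1,0.38,0],1],[[0,0,-0.051],[0.15,0.57,0],1],[[0,0,-0.051],[0.2,0.76,0],1],[[0,0,-0.051],[0.215,0.88,0],1]])

```text
clock: 9.05
tcp_pos: [563.0, 81.9, 206.0]
orientation: [[0.279, 0.96, -0.0], [0.96, -0.279, 0.0], [0.0, -0.001, -1.0]]
contact_force: [-0.3, -0.8, 0.1]
width: 10.0
gripper_force: 40.0
```

Emit:
servo_tool(series=[[[0,0,0],[0,0,0],1],[[0,0,0],[0,0,0],1]])

```text
clock: 9.3
tcp_pos: [562.7, 78.7, 206.1]
orientation: [[0.28, 0.96, -0.001], [0.96, -0.28, -0.001], [-0.001, -0.0, -1.0]]
contact_force: [0.2, -1.5, 0.1]
width: 9.8
gripper_force: 40.0
```

```bash
python3 - <<'E'
from h import *
s,d=snap('wrist','w4'); pickle.dump((s,d),open('w4.pkl','wb'))
s2,d2=snap('scene','s4'); pickle.dump((s2,d2),open('s4.pkl','wb'))
print(s['clock'],s['tcp_pos'].round(1),s['orientation'].round(3).tolist(),s['width'],s['contact_force'].round(1),np.degrees(np.arctan2(*s['orientation'][[1,0],1])))
a=d['image'][:,:,::-1];b=d2['image'][:,:,::-1]
o=np.zeros((600,800,3),np.uint8);o[:300,:400]=cv2.resize(a,(400,300));o[300:,:400]=cv2.resize(a[150:300,200:400],(400,300),interpolation=cv2.INTER_CUBIC)
o[:,400:]=cv2.resize(b[90:270,230:350],(400,600),interpolation=cv2.INTER_CUBIC)
cv2.imwrite('pics/c4.png',o)
E
```

```text
9.3 [562.7  78.7 206.1] [[0.28, 0.96, -0.001], [0.96, -0.28, -0.001], [-0.001, -0.0, -1.0]] 9.752767232486121 [ 0.2 -1.5  0.1] -16.289477189138115
```

View pics/c4.png

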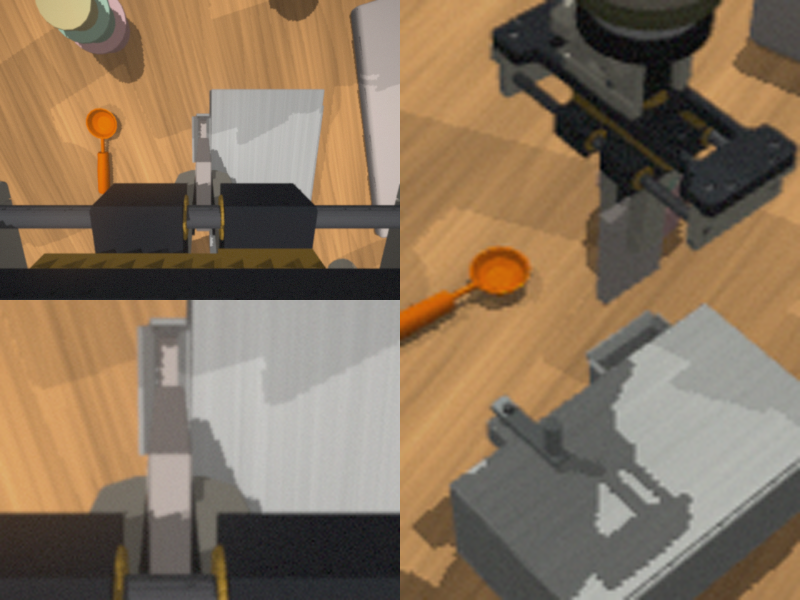

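The wrist view shows the slot at about (283,195), straight beyond the holder, with the tin's front edge beside it. The scene view shows the holder upright, the card side out, and the bar square over the lid. I'm overlaying the modelled slot to refine the target.

```bash
python3 - <<'E'
from h import *
o=np.zeros((600,800,3),np.uint8)
X,Y,yaw=562.8,86.2,-.287
c,si=np.cos(yaw),np.sin(yaw)
def box(hx,hy,z): return np.array([[X+c*a-si*b,Y+si*a+c*b,z] for a,b in((-hx,hy),(hx,hy),(hx,-hy),(-hx,-hy))])
for k,(f,x0,y0) in enumerate([('w1',265,40),('w4',255,145)]):
    s,d=pickle.load(open(f+'.pkl','rb'));w=wcam(s,d);S=400/60
    im=cv2.resize(d['image'][y0:y0+90,x0:x0+60,::-1],(400,600),interpolation=cv2.INTER_CUBIC)
    for hx,hy,z,col in((6.5,27,62,(0,0,255)),(6.5,27,80,(0,255,0))):
        p=(proj(w,box(hx,hy,z))-[x0-.0,y0])*S
        cv2.polylines(im,[p.round().astype(np.int32)],True,col,1)
    E=np.array([[X+c*10.5-si*b,Y+si*10.5+c*b,92] for b in(-40,65)]);p=(proj(w,E)-[x0,y0])*S
    cv2.polylines(im,[p.round().astype(np.int32)],False,(255,0,0),1)
    # holder underside in w4
    if k: 
        pass
    o[:,400*k:400*k+400]=im
cv2.imwrite('pics/c5.png',o)
E
```

```text
(no output)
```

View pics/c5.png

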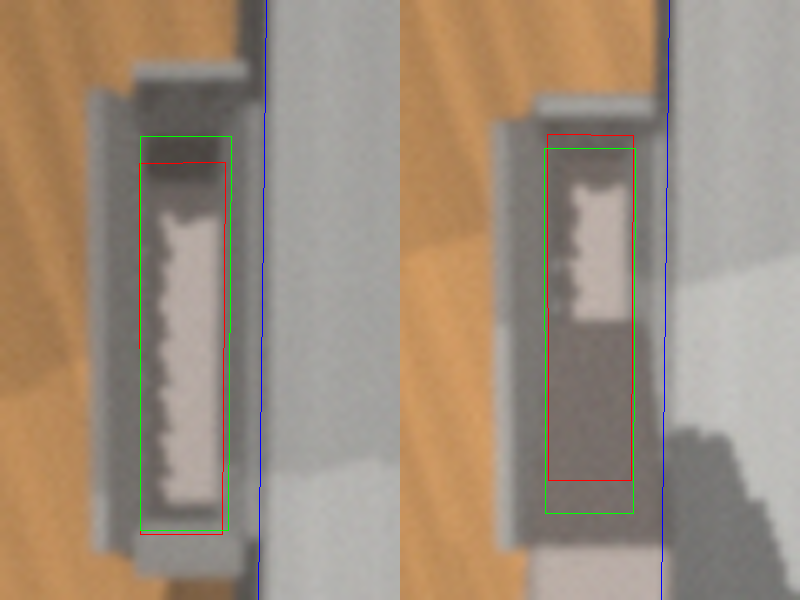

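The overlay fits to about 0.5 mm, well inside the flare. I'm aligning and going down in steps.

Emit:
servo_tool(series=[[[0,0,0],[-0.001,0.023,0],1],[[0,0,0],[-0.001,0.023,-0.12],1],[[0,0,0],[-0.001,0.023,-0.2],1],[[0,0,0],[-0.001,0.023,-0.23],1],[[0,0,0],[-0.001,0.023,-0.23],1]], grip_force=60)

```text
clock: 10.02
tcp_pos: [562.4, 85.9, 137.2]
orientation: [[0.281, 0.96, -0.001], [0.96, -0.281, -0.0], [-0.0, -0.001, -1.0]]
contact_force: [-0.7, -0.2, 0.1]
width: 9.7
gripper_force: 60.0
```

Emit:
servo_tool(series=[[[0,0,0],[0,0,-0.01],1],[[0,0,0],[0,0,-0.02],1],[[0,0,0],[0,0,-0.03],1],[[0,0,0],[0,0,-0.04],1],[[0,0,0],[0,0,-0.05],1]])

```text
clock: 10.65
tcp_pos: [562.6, 86.1, 122.2]
orientation: [[0.281, 0.96, -0.0], [0.96, -0.281, -0.0], [-0.0, -0.0, -1.0]]
contact_force: [-0.7, -0.5, -0.1]
width: 9.7
gripper_force: 60.0
```

Emit:
servo_tool(series=[[[0,0,0],[0,0,-0.01],1],[[0,0,0],[0,0,-0.02],1],[[0,0,0],[0,0,-0.03],1],[[0,0,0],[0,0,-0.04],1],[[0,0,0],[0,0,-0.052],1]])

```text
clock: 11.28
tcp_pos: [562.7, 86.1, 106.7]
orientation: [[0.281, 0.96, 0.0], [0.96, -0.281, 0.0], [0.0, 0.0, -1.0]]
contact_force: [-1.2, 0.3, 2.2]
width: 9.8
gripper_force: 60.0
```

Emit:
servo_tool(series=[[[0,0,0],[0,0,-0.006],1],[[0,0,0],[0,0,-0.012],1],[[0,0,0],[0,0,-0.018],1],[[0,0,0],[0,0,-0.02],1],[[0,0,0],[0,0,-0.02],1]])

```text
clock: 11.9
tcp_pos: [562.7, 86.1, 101.2]
orientation: [[0.281, 0.96, 0.0], [0.96, -0.281, 0.0], [0.0, 0.0, -1.0]]
contact_force: [-3.4, 0.1, 5.5]
width: 9.7
gripper_force: 60.0
```

Contact force is rising as the strip should: 2.2 N, then 5.5 N. I'm pressing on to the stop.

Emit:
servo_tool(series=[[[0,0,0],[0,0,-0.003],1],[[0,0,0],[0,0,-0.006],1],[[0,0,0],[0,0,-0.009],1],[[0,0,0],[0,0,-0.009],1]])

```text
clock: 12.4
tcp_pos: [562.9, 86.1, 99.5]
orientation: [[0.281, 0.96, 0.001], [0.96, -0.281, 0.0], [0.0, 0.001, -1.0]]
contact_force: [-5.8, -0.3, 13.2]
width: 9.6
gripper_force: 60.0
```

Emit:
servo_tool(series=[[[0,0,0],[-0.002,0,-0.003],1],[[0,0,0],[-0.002,0,-0.004],1],[[0,0,0],[-0.002,0,-0.004],1],[[0,0,0],[-0.002,0,-0.004],1]])

```text
clock: 12.9
tcp_pos: [562.8, 86.1, 99.4]
orientation: [[0.281, 0.96, 0.002], [0.96, -0.281, 0.0], [0.001, 0.002, -1.0]]
contact_force: [-7.0, -0.6, 19.9]
width: 9.6
gripper_force: 60.0
```

```bash
python3 - <<'E'
from h import *
s,d=snap('scene','s6')
b=d['image'][:,:,::-1]
s,e=snap('wrist','w6');a=e['image'][:,:,::-1]
print(s['tcp_pos'].round(1),s['contact_force'].round(1))
o=np.zeros((600,800,3),np.uint8);o[:,:400]=cv2.resize(b[130:280,230:330],(400,600),interpolation=cv2.INTER_CUBIC);o[:300,400:]=cv2.resize(a,(400,300));o[300:,400:]=cv2.resize(b,(400,300))
cv2.imwrite('pics/c6.png',o)
E
```

```text
[562.8  86.1  99.4] [-7.9 -0.1 20. ]
```

View pics/c6.png

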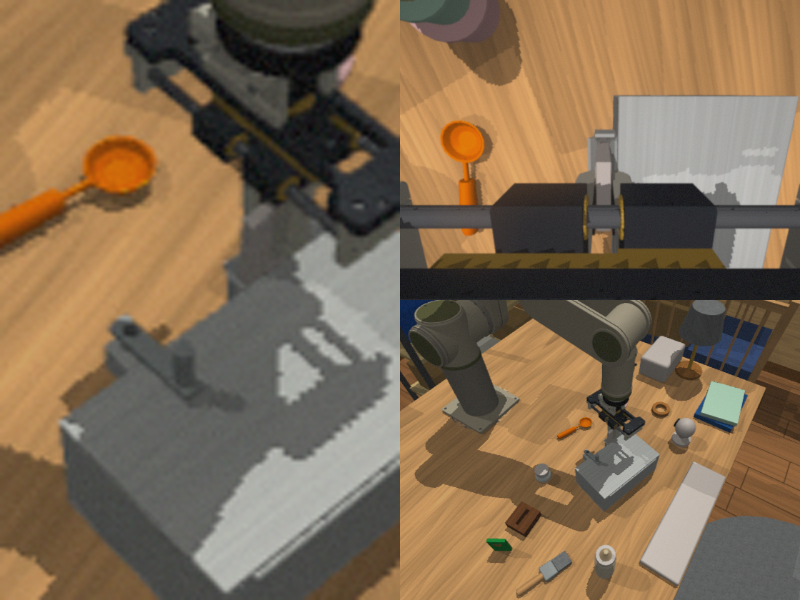

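The picture shows the holder in the slot behind the lip at crop (260,270), the bar square over the shut lid, and everything else where it was. The force went from 13 to 20 N with no further travel, at the expected height, so it is hard home.

```bash
python3 -c "
from plant import env
print(env.hand_in())"
```

```text
the job is handed in; nothing more can be done
None
```

The job is handed in at about 13 s on the clock: the turnbutton is square over the shut lid and the gripper is holding the white label holder fully home in the slot, card side out, pressed with about 20 N; the verdict was not shown.

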